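Shim the rocking flower scale

ROBOT

A 7-joint arm with a two-finger parallel gripper is mounted at the origin on the work surface. World frame = base frame: x ahead of the robot, y to its left, z up, the work surface at z = 0. Lengths are in m, angles in rad, forces in N, time in s.
With the tool pointing down it reaches from about 0.35 to 0.9 m from the base axis. Payload 8.1 kg.
Tool frame: the origin (TCP) lies where the fingers leave the gripper's body, on its centre line; the fingertips stand 66 mm ahead of it and the grasp point (between the pads) lies 47 mm ahead of it (arm.tip_reach is the distance from the TCP to the fingertips, in m); z points along the fingers, y is the direction in which the jaws open and shut (so a half turn about z gives the same grasp; the last joint's range is limited). The gripper opens to 92 mm and grips with 3 to 60 N. Pads are 19 mm wide; open, the fingers measure 130 mm over their backs; the gripper's body (75 mm by 190 mm) begins 47 mm behind the grasp point.
Start: joints at [1.115, 0.434, 0.025, 1.573, -0.012, 1.134, -0.075], TCP at [0.216, -0.587, 0.292] pointing down, gripper open.
Joint ranges: [-2.62, 2.62], [-0.44, 2.09], [-1.27, 1.32], [0.08, 2.57], [-1.32, 4.46], [0.12, 2], [-2.74, 2.74]. Speed limits (rad/s): [2.22, 2.22, 3.01, 3.01, 3.14, 3.14, 3.14].

INTERFACE

Orientations are given as a rotation vector (axis times angle).
In Python, from cell import arm gives the robot as it stands.
- The arm moves only by the tool carry_out, never from a script. Its argument "plan" is a list of rows, each a list of 5 numbers: the shift along the world's x, y, z in cm, then the turn about the world's z in rad, then the finger opening in cm, from 0 to 9.18. In form: [[tx, ty, tz, spin, fingers], ...]. A call has 1 to 20 rows; each row is the pose to reach, as a shift and turn from the pose measured when the call began; what a row does not reach only later rows make up. A row lasts 1/10 s, in which the tool goes at most 50 mm and 8.59 degrees, less where a joint would pass 70% of its speed; a pose out of reach is approached as far as the arm can. A call with a gripper value outside its range is refused whole. The fingers move at their own pace and stop on an object; "squeeze" is the grip in N (left out, the last holds). Time passes only in rows, so rows that repeat a pose let the fingers close. It gives the time, the measured TCP pose, the force and the opening at its end, in the units of the state.
- arm.observe(): the state, without advancing time (a new reading comes with each control period).
- arm.get_image(name): name is "side" or "top"; returns (picture, depth): 420x560x3 uint8, red, green, blue; 420x560 float32, m along the optical axis (not along the pixel's ray), 0 where there is no reading.
- arm.get_calibration(name): a dict with "intrinsics" (3x3 intrinsics, pixels), "rvec" (rotation vector, rad) and "tvec" (3), from world to camera coordinates, as OpenCV has them. Camera axes: x right, y down, z forward; pixel columns grow to the right and rows downward; lengths in m; the calibration is good to about 2 mm. A picture is of the moment at which its call begins. get_calibration takes no time and is no camera call.
- arm.sign_off(): hands the job in, once; it reports no verdict.
The state is a dict: "clock": time; "joints": joint angles; "dq": joint speeds; "joint_efforts": joint torques, N m; "position": TCP position; "ee_rot": TCP orientation; "force": force on the tool from outside, world axes, zero at the start; "ft_torque": the same for the moment, N m; "width": opening from 0.0 (shut) to 1.0 (fully open).
Only numpy, scipy, OpenCV 4.12 (cv2) and the standard library are available. Lean on these libraries where they do the work, as an engineer would, in place of code of your own. Each camera call takes 0.05 s, during which the arm holds its last target. There are 200 camera calls.

TASK

The bench scale rocks because one foot has lost its rubber boot. Push the wooden wedge across the table, thin end first, under that bare stud until it is snug and the scale stands level, then press down on the round ear at the corner over the stud to check that it no longer rocks, and let go. Do not lift the wedge or the scale, do not shove the scale along, and leave the other things where they are.

Things in the scene. Friction and masses are not known exactly. Their poses are not given: they have to be found in the camera images.
- scale: loose bench scale, 2.5 kg, 69 mm high: X frame with a foot at each end (x = +-105, y = +-95 mm), white housing 176 x 156 mm and steel pan on it. Three rubber feet stand on the table; the foot at (-105, +95) is a bare steel stud ending 10 mm above the table. It stands level but tips 4 degrees onto the stud when that corner is pressed with 3 to 4 N. Origin: centre, at table level; z up; readout on -x
- stud (a point): lower end of the bare stud (a rounded tip of 8 mm radius), 10 mm above the table: the wedge belongs under it. Axes as the scale's
- corner_top (a point): centre of the top of the round aluminium ear (38 mm diameter) over the bare stud, 32 mm above the table and clear outside the housing, whose nearest corner is 26 mm away: the place to press
- wedge: loose wooden wedge, 70 g, lying left of the scale: 120 mm long (x), 60 wide (y), top sloping from 22 mm thick at the upright back (x = -60) to 2 mm at the tip (+60), tip roughly towards the stud. Origin: centre of its underside. It meets the stud when that is 48 mm in from the tip; the push then climbs from under 1 N past 6 N within some mm (harder and the scale slides). Friction holds it there
- wedge_mid (a point): centre of the wedge, half-way along and across it, 6 mm above its underside
- block: bystander: flat rectangular wooden block 70 x 45 x 20 mm, not tapered; origin under its centre
- jar_small: bystander: small corked jar, 48 mm across, 75 mm tall, near the scale; origin under its centre
- jar_big: bystander: big jar of 72 mm diameter, 110 mm tall; origin under its centre
- twine: bystander: ball of twine, 72 mm across, 60 mm tall; origin under its centre
- scissors: bystander: scissors lying flat, 180 mm long; origin at the pivot, on the table
- basket: bystander: open round basket, 150 mm across, 70 mm tall; origin under its centre
Mind the look-alikes: they are no part of the job. Leave any green or turquoise look-alike of the wedge alone.

How it is judged:
On the way, in this order (a step that is already met when the one before it is completed fails the run):
1. the wedge sits snug under the bare stud and carries it, the scale level (contact force between wedge and scale above 0.5 N and horizontal distance between wedge_mid and stud below 0.03 m and angle between scale's own z axis and vertical below 0.0175 rad), for 0.2 s.
2. the fingers press down on the ear over the stud and the scale, carried by the wedge, stays level (contact force between the fingers and scale above 2 N and horizontal distance between the grasp point and corner_top below 0.032 m and contact force between wedge and scale above 1.5 N and horizontal distance between wedge_mid and stud below 0.03 m and angle between scale's own z axis and vertical below 0.0175 rad), for 0.2 s.
At the end, for the whole second after the job is handed in: The wedge lies on the table under the bare stud (its middle within 30 mm of the stud, seen from above) and bears part of the scale's weight (over 0.5 N); the scale stands within 1 degree of level and within 15 mm of where it stood; both at rest (all of step 1 and height (world z) of wedge below 0.012 m and linear speed of each of scale, wedge below 0.01 m/s and distance of scale from where it was at the start of the episode below 0.015 m); the robot touches nothing.
It fails at once if the wedge is lifted off the table (over 15 mm) (height (world z) of wedge above 0.015 m).
It fails at once if the scale is lifted or tipped over (height (world z) of scale above 0.02 m or angle between scale's own z axis and vertical above 0.12 rad).
It fails at once if the scale is shoved along by more than 20 mm (distance of scale from where it was at the start of the episode above 0.02 m).
It fails at once if another thing is moved by more than 30 mm (distance of any of block, jar_small, jar_big, twine, scissors, basket from where it was at the start of the episode above 0.03 m).
It also fails if it takes over 64 s, if anything falls off the work surface, if the arm or the gripper's body presses on something with over 40 N, if the wrist force passes 120 N, or if a joint passes its speed limit or range.

## Working session

There is one attempt and no reset: what is moved stays moved. The work goes in short steps, Python scripts to look and compute and a tool call to move; the robot and the scene stay as the last step left them, time stands still between calls to the robot, and variables do not carry over. Pictures are saved under pics/ and viewed, about 8 in all and at most 12, crops included, and the job is handed in when it is done.

Besides the shell and the picture viewer there is one more tool, called after ">>>" by a JSON object that holds its "api" and its "payload", one argument or row to a line. carry_out: Moves the arm, as the interface text tells. Its arguments: {"type":"object","properties":{"plan":{"type":"array"},"squeeze":{"type":"number"}},"required":["plan"]}

```bash
mkdir -p pics; ls; cat > h.py <<'E'
import numpy as np,cv2,json
from cell import arm
def shot(name,tag):
    p,d=arm.get_image(name); cv2.imwrite(f'pics/{tag}.png',p[:,:,::-1]); np.savez(f'pics/{tag}.npz',p=p,d=d); return p,d
def cal(name):
    c=arm.get_calibration(name); return np.array(c['intrinsics']),cv2.Rodrigues(np.array(c['rvec'],float))[0],np.array(c['tvec'],float).ravel()
def world(name,d):
    K,R,t=cal(name); v,u=np.mgrid[:d.shape[0],:d.shape[1]]
    pc=np.stack([(u-K[0,2])/K[0,0]*d,(v-K[1,2])/K[1,1]*d,d],-1)
    return (pc-t)@R
def atz(name,u,v,z):
    K,R,t=cal(name); r=R.T@np.linalg.inv(K)@[u,v,1]; c=-R.T@t; return c+r*(z-c[2])/r[2]
E
python3 - <<'E'
from h import *
shot('top','t0');shot('side','s0');o=arm.observe();print(o)
for n in('top','side'):
    K,R,t=cal(n);print(n,K[0,0],-R.T@t,R[2])
E
```

```text
pics
{'clock': 0.1, 'joints': array([ 1.1154119 ,  0.43512862,  0.02495542,  1.57400521, -0.01158536,
        1.1339796 , -0.07511274]), 'dq': array([ 0.00013741, -0.00326816,  0.00030208, -0.00220608,  0.0002256 ,
        0.00071805, -0.00170685]), 'joint_efforts': array([ 3.55512006e-03, -6.69123459e+01,  9.88413580e-01, -3.15149760e+01,
       -6.04048138e-02,  3.72853596e-02,  2.72264020e-05]), 'position': array([ 0.21578419, -0.5861827 ,  0.29153885]), 'ee_rot': array([-3.09155640e+00, -5.50958757e-01,  5.79740911e-04]), 'force': array([-0.26451438, -0.25956709,  0.39615644]), 'ft_torque': array([ 0.01282525, -0.04578612, -0.01261781]), 'width': 0.9989557806987589}
top 434.98779805000197 [ 0.37794192 -0.02247449  1.24356208] [ 0.1986954  -0.00820218 -0.98002697]
side 519.2672269331592 [-0.25033022  1.32592009  0.92310243] [ 0.47092631 -0.74112033 -0.47850712]
```

View pics/t0.png

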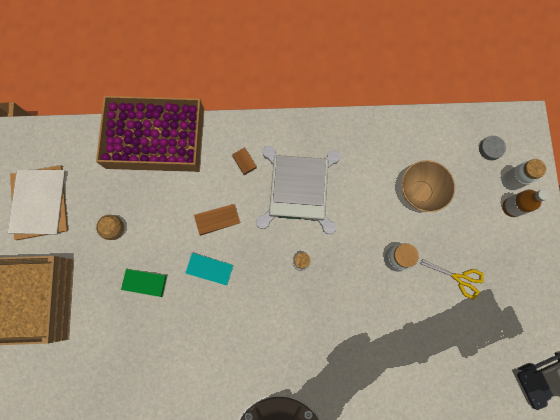

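View pics/s0.png

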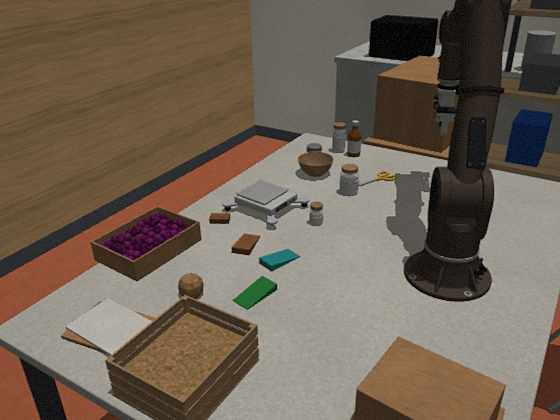

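Candidates: brown wedge at (217,219) top view, brown block (244,160), and turquoise (209,268) and green (144,282) look-alikes. By the description it is the brown one at (217,219), left of the scale. The readout (greenish strip) is at image bottom (-x), so the bare foot should be the bottom-left ear at (263,221). I'll check both in a crop and with depth.

```bash
python3 - <<'E'
from h import *
z=np.load('pics/t0.npz');p,d=z['p'],z['d'];W=world('top',d)
cv2.imwrite('pics/c0.png',cv2.resize(p[135:245,180:350,::-1],None,fx=4.6,fy=4.6,interpolation=cv2.INTER_CUBIC))
hsv=cv2.cvtColor(p,cv2.COLOR_RGB2HSV)
def rep(n,u,v):print(n,W[v,u].round(4))
for n,u,v in [('earBL',263,221),('earBR',328,227),('earTL',269,153),('earTR',333,157),('table',235,240),('block',244,160),('teal',209,268)]:rep(n,u,v)
# wedge brown mask
m=np.zeros(d.shape,np.uint8);r=p.astype(int);m[195:245,185:248]=((r[...,0]-r[...,2])>45)[195:245,185:248]
ys,xs=np.nonzero(m);print(len(xs));rect=cv2.minAreaRect(np.c_[xs,ys].astype(np.float32));print(rect,cv2.boxPoints(rect))
P=W[m>0];print('z range',np.percentile(P[:,2],[2,50,98]))
A=np.c_[P[:,:2],np.ones(len(P))];c=np.linalg.lstsq(A,P[:,2],rcond=None)[0];print('slope',c,'dir down',-c[:2]/np.hypot(*c[:2]))
r2=cv2.minAreaRect(P[:,:2].astype(np.float32));print(r2,cv2.boxPoints(r2))
E
```

```text
earBL [0.5957 0.0259 0.0305]
earBR [ 0.5719 -0.1568  0.034 ]
earTL [0.7977 0.0037 0.0284]
earTR [ 0.7785 -0.1827  0.031 ]
table [0.5479 0.1087 0.0027]
block [0.7824 0.0781 0.0168]
teal [0.4696 0.1814 0.0131]
892
((216.60377502441406, 218.6132049560547), (21.290884017944336, 42.85649108886719), 74.05460357666016) [[193.07547 214.26416]
 [234.28302 202.49057]
 [240.13208 222.96225]
 [198.92453 234.73584]]
z range [-0.00080219  0.0111759   0.02311403]
slope [-1.88791922 -0.60782181  1.26351585] dir down [0.95188294 0.30646185]
((0.5005526542663574, 0.10741016268730164), (0.3336765766143799, 0.12756800651550293), 25.72775650024414) [[ 0.32256523  0.09244729]
 [ 0.3779419  -0.02247449]
 [ 0.6785401   0.12237304]
 [ 0.6231634   0.23729482]]
```

View pics/c0.png

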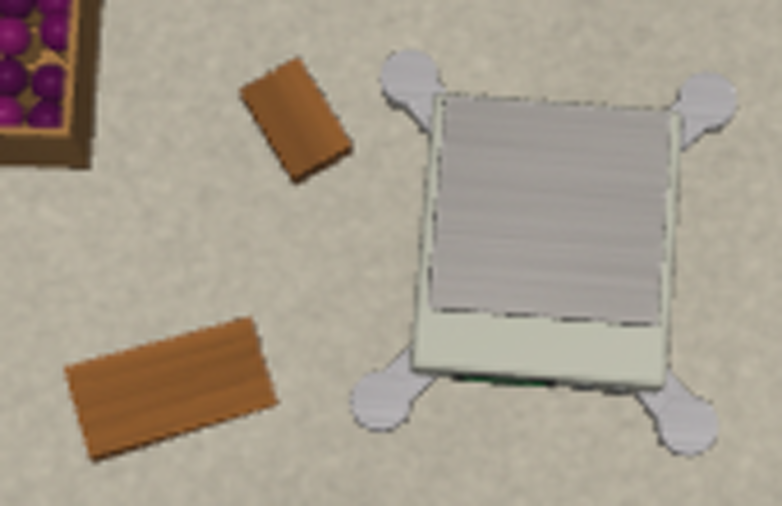

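```bash
python3 - <<'E'
from h import *
z=np.load('pics/t0.npz');p,d=z['p'],z['d'];W=world('top',d)
f=lambda u,v,z:atz('top',180+(u+.5)/4.6-.5,135+(v+.5)/4.6-.5,z)[:2]
ears=np.array([f(u,v,.032) for u,v in[(381,400),(687,425),(411,80),(707,101)]])
L=np.array([[-.105,.095],[-.105,-.095],[.105,.095],[.105,-.095]])
# rigid fit
c=ears.mean(0);H=L.T@(ears-c);U,S,Vt=np.linalg.svd(H);R=(U@Vt).T
fit=L@R.T+c;print('ears',ears.round(4).tolist(),'\nfit',fit.round(4).tolist(),'res mm',((ears-fit)*1e3).round(1).tolist(),'yaw',np.arctan2(R[1,0],R[0,0]))
q=[(65,368,.022),(252,318,.002),(278,404,.002),(93,458,.022)]
w=np.array([f(*a) for a in q]);print('wedge',w.round(4).tolist())
print('len',np.linalg.norm(w[1]-w[0]),np.linalg.norm(w[2]-w[3]),'wid',np.linalg.norm(w[3]-w[0]),np.linalg.norm(w[2]-w[1]))
back=(w[0]+w[3])/2;tip=(w[1]+w[2])/2;print('back',back,'tip',tip,'mid',w.mean(0));dv=tip-back;print('dir',np.arctan2(*dv[::-1]))
s=fit[0];u=dv/np.linalg.norm(dv);print('stud rel tip along/lat mm',(s-tip)@u*1e3,((s-tip)[1]*u[0]-(s-tip)[0]*u[1])*1e3,'want',np.arctan2(*(s-back)[::-1]))
r=p.astype(int);m=np.zeros(d.shape,bool);m[195:245,185:248]=((r[...,0]-r[...,2])>45)[195:245,185:248];m&=d>0
P=W[m];t=(P[:,:2]-back)@u
for a in np.arange(0,.12,.02):
    k=(t>=a)&(t<a+.02);print(a.round(2),k.sum(),np.median(P[k,2]).round(4))
k=(r[...,0]>0)&(d>0);print('table z',[np.median(W[v:v+6,u0:u0+6][...,2][d[v:v+6,u0:u0+6]>0]).round(4) for u0,v in[(230,240),(180,190),(250,250)]])
for n,u0,v in[('jar_small',301,260),('block',244,160)]:
    print(n,atz('top',u0,v,.075 if n[0]=='j' else .02))
E
```

```text
ears [[0.5938, 0.0275], [0.5722, -0.1597], [0.7995, 0.0037], [0.7795, -0.1835]] 
fit [[0.5926, 0.0282], [0.5712, -0.1606], [0.8013, 0.0045], [0.7799, -0.1843]] res mm [[1.2, -0.7], [1.0, 0.9], [-1.8, -0.9], [-0.4, 0.7]] yaw -0.11309726263823232
wedge [[0.6222, 0.2237], [0.6547, 0.1094], [0.5987, 0.0936], [0.5651, 0.206]]
len 0.1188838810740622 0.11735636583757514 wid 0.05974267384439035 0.058143584341111464
back [0.59364985 0.21488018] tip [0.62670705 0.10148287] mid [0.61017845 0.15818152]
dir -1.2871405500528146
stud rel tip along/lat mm 60.79200847147442 -53.20972740847359 want -1.5762208874164774
0.0 153 0.0189
0.02 151 0.0164
0.04 148 0.0125
0.06 146 0.0089
0.08 147 0.0055
0.1 125 0.0026
table z [np.float64(0.0), np.float64(-0.0002), np.float64(-0.0008)]
jar_small [ 0.47827766 -0.07512286  0.075     ]
block [0.7813769  0.07786384 0.02      ]
```

Measurements check out. The fitted ear rectangle has residuals under 2 mm, the wedge measures 119x59 mm, and it slopes down toward the scale. Stud is at (0.593, 0.028). Wedge mid is (0.610, 0.158) with heading -1.287 rad. Plan: grip the wedge lightly near its back, turn it to head along -y and line it up at x=0.593 while sliding it, then push from behind with the fingers spread.

>>> {"api": "carry_out", "payload": {
  "plan": [
    [38.6, 77.3, -5, 1.5, 9.1],
    [38.6, 77.3, -5, 1.5, 9.1],
    [38.6, 77.3, -5, 1.5, 9.1],
    [38.6, 77.3, -5, 1.5, 9.1],
    [38.6, 77.3, -5, 1.5, 9.1],
    [38.6, 77.3, -5, 1.5, 9.1],
    [38.6, 77.3, -5, 1.5, 9.1],
    [38.6, 77.3, -5, 1.5, 9.1],
    [38.6, 77.3, -5, 1.5, 9.1],
    [38.6, 77.3, -5, 1.5, 9.1],
    [38.6, 77.3, -5, 1.5, 9.1],
    [38.6, 77.3, -5, 1.5, 9.1],
    [38.6, 77.3, -5, 1.5, 9.1],
    [38.6, 77.3, -5, 1.5, 9.1],
    [38.6, 77.3, -5, 1.5, 9.1],
    [38.6, 77.3, -5, 1.5, 9.1],
    [38.6, 77.3, -5, 1.5, 9.1],
    [38.6, 77.3, -5, 1.5, 9.1],
    [38.6, 77.3, -5, 1.5, 9.1],
    [38.6, 77.3, -5, 1.5, 9.1]
  ],
  "squeeze": 10
}}

```text
clock: 2.1
position: [0.6014, 0.1858, 0.2409]
ee_rot: [-1.887, -2.511, 0.005]
force: [-0.2, -0.9, -0.3]
width: 0.992
```

>>> {"api": "carry_out", "payload": {
  "plan": [
    [0, 0.1, -5, 0, 9.1],
    [0, 0.1, -10, 0, 9.1],
    [0, 0.1, -14, 0, 9.1],
    [0, 0.1, -16, 0, 9.1],
    [0, 0.1, -17, 0, 9.1],
    [0, 0.1, -17, 0, 9.1],
    [0, 0.1, -17, 0, 9.1]
  ]
}}

```text
clock: 2.8
position: [0.6021, 0.1862, 0.0723]
ee_rot: [1.889, 2.51, -0.003]
force: [0.1, 0.2, -0.9]
width: 0.991
```

```bash
python3 - <<'E'
from h import *
p,d=shot('top','t1');a=p[150:250,180:290,::-1]
b,_=shot('side','s1');b=b[170:290,180:320,::-1]
cv2.imwrite('pics/c1.png',np.hstack([cv2.resize(a,(400,364),interpolation=2),cv2.resize(b,(400,364),interpolation=2)]))
E
```

```text
(no output)
```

View pics/c1.png

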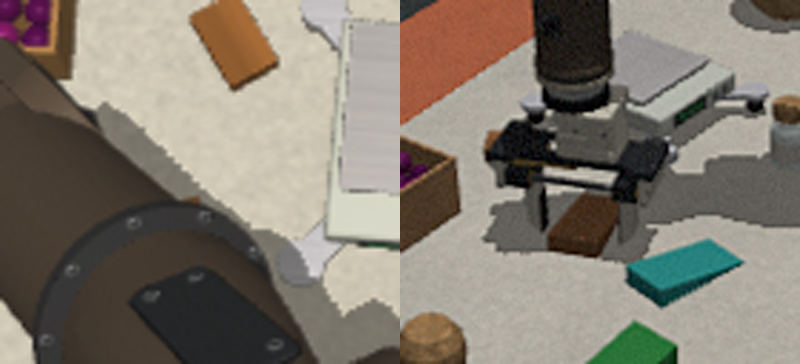

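The side view (right half) shows the fingers straddling the wedge, at about (537,205) and (627,205) with the wedge at (585,225). The top view is blocked by the arm. Closing now.

>>> {"api": "carry_out", "payload": {
  "plan": [
    [0, 0, 0, 0, 5],
    [0, 0, 0, 0, 5],
    [0, 0, 0, 0, 5],
    [0, 0, 0, 0, 5],
    [0, 0, 0, 0, 5],
    [0, 0, 0, 0, 5],
    [0, 0, 0, 0, 5]
  ],
  "squeeze": 10
}}

```text
clock: 3.6
position: [0.6025, 0.1869, 0.0729]
ee_rot: [1.888, 2.51, -0.001]
force: [-0.1, 0.1, 2.8]
width: 0.652
```

>>> {"api": "carry_out", "payload": {
  "plan": [
    [-0.2, -0.3, 0, -0.07, 5],
    [-0.5, -0.6, 0, -0.14, 5],
    [-0.7, -1.2, 0, -0.21, 5],
    [-0.9, -2, 0, -0.28, 5],
    [-1, -3, 0, -0.28, 5],
    [-1, -4, 0, -0.28, 5],
    [-1, -5, 0, -0.28, 5],
    [-1, -6, 0, -0.28, 5],
    [-1, -7, 0, -0.28, 5],
    [-1, -8, 0, -0.28, 5],
    [-1, -8.7, 0, -0.28, 5],
    [-1, -9.2, 0, -0.28, 5],
    [-1, -9.2, 0, -0.28, 5],
    [-1, -9.2, 0, -0.28, 5]
  ]
}}

```text
clock: 5.0
position: [0.5925, 0.0945, 0.0728]
ee_rot: [2.22, 2.222, -0.002]
force: [0.1, -2.5, 1.6]
width: 0.652
```

>>> {"api": "carry_out", "payload": {
  "plan": [
    [0, 0, 0, 0, 9],
    [0, 0, 0, 0, 9],
    [0, 0, 0, 0, 9],
    [0, 0, 0, 0, 9],
    [0, 0, 0, 0, 9],
    [0, 2, 0, 0, 9],
    [0, 4, 0, 0, 9],
    [0, 6, 2, 0, 9],
    [0, 8, 4, 0, 9],
    [0, 12, 8, 0, 9],
    [0, 16, 12, 0, 9],
    [0, 20, 14, 0, 9],
    [0, 20, 14, 0, 9],
    [0, 20, 14, 0, 3],
    [0, 20, 14, 0, 3]
  ]
}}

```text
clock: 6.5
position: [0.5925, 0.2928, 0.2118]
ee_rot: [2.22, 2.22, -0.005]
force: [-0.0, -0.8, -1.1]
width: 0.855
```

```bash
python3 - <<'E'
from h import *
p,d=shot('top','t2');o=arm.observe();print(o['position'],o['ee_rot'],o['width'])
cv2.imwrite('pics/c2.png',cv2.resize(p[135:245,180:350,::-1],None,fx=4.6,fy=4.6,interpolation=cv2.INTER_CUBIC))
E
```

```text
[0.59261272 0.29217688 0.21146584] [ 2.22125729  2.21911133 -0.00596708] 0.8113207687778409
```

View pics/c2.png

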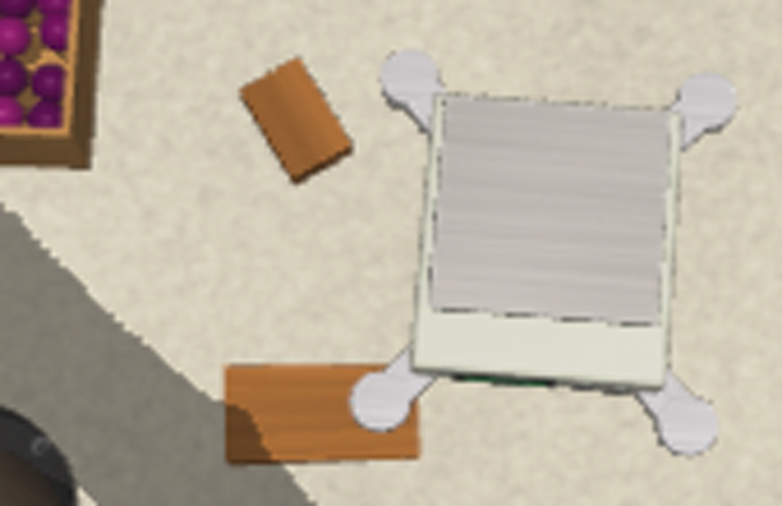

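The wedge is now square to -y, with its back edge at crop x≈226 and tip at ≈420, spanning rows 366–460. The ear (381,400) lies over it and the scale hasn't moved.

```bash
python3 - <<'E'
from h import *
f=lambda u,v,z:atz('top',180+(u+.5)/4.6-.5,135+(v+.5)/4.6-.5,z)[:2].round(4)
print('back',f(225,366,.022),f(228,461,.022),'tip',f(420,457,.002),f(418,372,.002),'ear',f(381,400,.032))
E
```

```text
back [0.6202 0.1243] [0.5605 0.123 ] tip [0.5621 0.0052] [0.6164 0.005 ] ear [0.5938 0.0275]
```

>>> {"api": "carry_out", "payload": {
  "plan": [
    [-0.2, -4, 0, 0, 3],
    [-0.2, -8, -3, 0, 3],
    [-0.2, -12, -6, 0, 3],
    [-0.2, -12.2, -10, 0, 3],
    [-0.2, -12.2, -12.5, 0, 3],
    [-0.2, -12.2, -13.5, 0, 3],
    [-0.2, -12.2, -14, 0, 3],
    [-0.2, -12.2, -14, 0, 3],
    [-0.2, -12.2, -14, 0, 3]
  ]
}}

```text
clock: 7.45
position: [0.5913, 0.1706, 0.0726]
ee_rot: [2.22, 2.219, -0.003]
force: [0.5, 0.0, 0.5]
width: 0.328
```

>>> {"api": "carry_out", "payload": {
  "plan": [
    [0, -0.7, 0, 0, 3],
    [0, -1.5, 0, 0, 3],
    [0, -2, 0, 0, 3],
    [0, -2.5, 0, 0, 3],
    [0, -3, 0, 0, 3],
    [0, -3.5, 0, 0, 3],
    [0, -4, 0, 0, 3],
    [0, -4, 0, 0, 3],
    [0, -4, 0, 0, 3]
  ]
}}

```text
clock: 8.35
position: [0.5912, 0.1305, 0.0726]
ee_rot: [2.221, 2.219, -0.004]
force: [0.6, -0.5, 0.2]
width: 0.327
```

>>> {"api": "carry_out", "payload": {
  "plan": [
    [0, -0.3, 0, 0, 3],
    [0, -0.6, 0, 0, 3],
    [0, -0.9, 0, 0, 3],
    [0, -1.2, 0, 0, 3],
    [0, -1.2, 0, 0, 3],
    [0, -1.2, 0, 0, 3]
  ]
}}

```text
clock: 8.95
position: [0.5912, 0.1182, 0.0726]
ee_rot: [2.221, 2.218, -0.004]
force: [-0.0, -0.1, -0.4]
width: 0.326
```

>>> {"api": "carry_out", "payload": {
  "plan": [
    [0, -0.2, 0, 0, 3],
    [0, -0.4, 0, 0, 3],
    [0, -0.4, 0, 0, 3],
    [0, -0.4, 0, 0, 3]
  ]
}}

```text
clock: 9.35
position: [0.5913, 0.1142, 0.0725]
ee_rot: [2.221, 2.218, -0.004]
force: [0.1, 1.7, -0.5]
width: 0.333
```

>>> {"api": "carry_out", "payload": {
  "plan": [
    [0, -0.1, 0, 0, 3],
    [0, -0.2, 0, 0, 3],
    [0, -0.2, 0, 0, 3],
    [0, -0.2, 0, 0, 3]
  ]
}}

```text
clock: 9.75
position: [0.5912, 0.1128, 0.0726]
ee_rot: [2.221, 2.219, -0.003]
force: [-0.1, 4.1, -1.5]
width: 0.33
```

>>> {"api": "carry_out", "payload": {
  "plan": [
    [0, -0.1, 0, 0, 3],
    [0, -0.15, 0, 0, 3],
    [0, -0.15, 0, 0, 3],
    [0, -0.15, 0, 0, 3]
  ]
}}

```text
clock: 10.15
position: [0.5911, 0.1119, 0.0725]
ee_rot: [2.221, 2.22, -0.002]
force: [-0.0, 5.2, -1.2]
width: 0.324
```

>>> {"api": "carry_out", "payload": {
  "plan": [
    [0, -0.1, 0, 0, 3],
    [0, -0.15, 0, 0, 3],
    [0, -0.15, 0, 0, 3],
    [0, -0.15, 0, 0, 3]
  ]
}}

```text
clock: 10.55
position: [0.591, 0.1114, 0.0726]
ee_rot: [2.22, 2.221, -0.001]
force: [-0.9, 6.5, -1.4]
width: 0.328
```

Snug: the push climbed from 1.7 to 6.5 N over about 3 mm. Now I'll back off slowly and look.

>>> {"api": "carry_out", "payload": {
  "plan": [
    [0, 0.2, 0, 0, 3],
    [0, 0.5, 0, 0, 3],
    [0, 2, 0, 0, 3],
    [0, 5, 0, 0, 3],
    [0, 9, 4, 0, 0],
    [0, 13, 8, 0, 0],
    [0, 17, 12, 0, 0],
    [0, 19, 14, 0, 0],
    [0, 19, 14, 0, 0],
    [0, 19, 14, 0, 0],
    [0, 19, 14, 0, 0]
  ]
}}

```text
clock: 11.65
position: [0.5908, 0.3003, 0.2114]
ee_rot: [2.221, 2.22, -0.004]
force: [0.2, -1.0, -0.2]
width: 0.006
```

```bash
python3 - <<'E'
from h import *
p,d=shot('top','t3');o=arm.observe();print(o['position'],o['width'],o['force'])
cv2.imwrite('pics/c3.png',cv2.resize(p[135:245,180:350,::-1],None,fx=4.6,fy=4.6,interpolation=cv2.INTER_CUBIC))
for t in('t0','t3'):
    z=np.load(f'pics/{t}.npz');W=world('top',z['d']);P=W[165:205,278:322][z['d'][165:205,278:322]>0]
    A=np.c_[P[:,:2]-[.68,-.08],np.ones(len(P))];print(t,np.linalg.lstsq(A,P[:,2],rcond=None)[0].round(4))
E
```

```text
[0.59084248 0.29982115 0.21117889] 0.003555205856898711 [0.16178855 0.08490803 0.05170449]
t0 [ 0.0102 -0.0071  0.0673]
t3 [ 0.0082 -0.0059  0.0675]
```

View pics/c3.png

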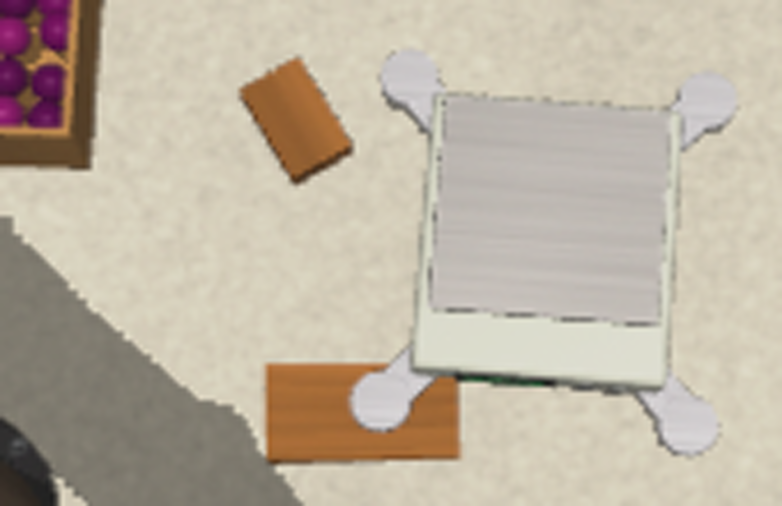

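The wedge spans crop x 267–459 under the ear at (381,400), so the stud is about 48 mm in from the tip. The scale is in the same place and its tilt is unchanged. Now the press.

>>> {"api": "carry_out", "payload": {
  "plan": [
    [0.2, -4, 0, 0, 0],
    [0.2, -9, 0, 0, 0],
    [0.2, -14, 0, 0, 0],
    [0.2, -19, 0, 0, 0],
    [0.2, -24, 0, 0, 0],
    [0.2, -27.2, -3, 0, 0],
    [0.2, -27.2, -6, 0, 0],
    [0.2, -27.2, -9, 0, 0],
    [0.2, -27.2, -10, 0, 0],
    [0.2, -27.2, -10.5, 0, 0],
    [0.2, -27.2, -10.5, 0, 0],
    [0.2, -27.2, -10.5, 0, 0]
  ]
}}

```text
clock: 12.9
position: [0.5935, 0.0281, 0.1073]
ee_rot: [2.221, 2.219, -0.003]
force: [-0.2, -0.2, -0.5]
width: 0.004
```

>>> {"api": "carry_out", "payload": {
  "plan": [
    [0, 0, -0.2, 0, 0],
    [0, 0, -0.4, 0, 0],
    [0, 0, -0.6, 0, 0],
    [0, 0, -0.6, 0, 0],
    [0, 0, -0.6, 0, 0]
  ]
}}

```text
clock: 13.4
position: [0.5935, 0.0281, 0.1013]
ee_rot: [2.221, 2.219, -0.003]
force: [0.2, -1.1, -0.1]
width: 0.005
```

>>> {"api": "carry_out", "payload": {
  "plan": [
    [0, 0, -0.1, 0, 0],
    [0, 0, -0.2, 0, 0],
    [0, 0, -0.3, 0, 0],
    [0, 0, -0.3, 0, 0],
    [0, 0, -0.3, 0, 0]
  ]
}}

```text
clock: 13.9
position: [0.5935, 0.0281, 0.0982]
ee_rot: [2.221, 2.219, -0.003]
force: [0.2, 0.1, -0.2]
width: 0.005
```

>>> {"api": "carry_out", "payload": {
  "plan": [
    [0, 0, -0.1, 0, 0],
    [0, 0, -0.1, 0, 0],
    [0, 0, -0.1, 0, 0]
  ]
}}

```text
clock: 14.2
position: [0.5935, 0.0282, 0.0979]
ee_rot: [2.22, 2.219, -0.003]
force: [-2.4, -0.5, 8.7]
width: 0.006
```

>>> {"api": "carry_out", "payload": {
  "plan": [
    [0, 0, -0.08, 0, 0],
    [0, 0, -0.08, 0, 0],
    [0, 0, -0.08, 0, 0],
    [0, 0, -0.08, 0, 0],
    [0, 0, -0.08, 0, 0]
  ]
}}

```text
clock: 14.7
position: [0.5935, 0.0281, 0.0979]
ee_rot: [2.22, 2.218, -0.003]
force: [-2.8, -0.3, 9.8]
width: 0.007
```

```bash
python3 - <<'E'
from h import *
p,d=shot('side','s4');o=arm.observe();print(o['position'],o['force'])
cv2.imwrite('pics/c4.png',cv2.resize(p[150:270,190:350,::-1],None,fx=4.5,fy=4.5,interpolation=cv2.INTER_CUBIC))
E
```

```text
[0.59348222 0.02817566 0.09788172] [-2.43672277 -1.36897018  9.38823465]
```

View pics/c4.png

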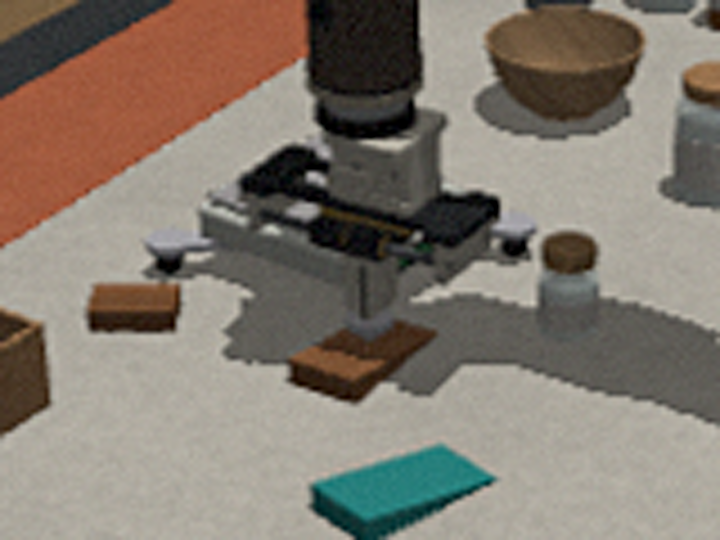

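The closed fingers press the ear at crop (370,320) over the wedge, with 9.8 N up. The TCP stays at 0.098 m (32 + 66 mm), so the corner hasn't given. Letting go.

>>> {"api": "carry_out", "payload": {
  "plan": [
    [0, 0, 0, 0, 0],
    [0, 0, 0.2, 0, 0],
    [0, 0, 0.7, 0, 0],
    [0, 0, 3, 0, 0],
    [0, 0, 7, 0, 0],
    [0, 4, 11, 0, 0],
    [0, 9, 12, 0, 0],
    [0, 14, 12, 0, 0],
    [0, 19, 12, 0, 0],
    [0, 24, 12, 0, 0],
    [0, 27, 12, 0, 0],
    [0, 27, 12, 0, 0],
    [0, 27, 12, 0, 0],
    [0, 27, 12, 0, 0]
  ]
}}

```text
clock: 16.15
position: [0.594, 0.2964, 0.2177]
ee_rot: [2.221, 2.216, -0.005]
force: [0.7, -0.4, 0.7]
width: 0.004
```

```bash
python3 - <<'E'
from h import *
p,d=shot('top','t5');o=arm.observe();print(o['position'],o['force'],o['clock'])
cv2.imwrite('pics/c5.png',cv2.resize(p[135:245,180:350,::-1],None,fx=4.6,fy=4.6,interpolation=cv2.INTER_CUBIC))
for t in('t0','t3','t5'):
    z=np.load(f'pics/{t}.npz');W=world('top',z['d']);P=W[165:205,278:322][z['d'][165:205,278:322]>0]
    A=np.c_[P[:,:2]-[.68,-.08],np.ones(len(P))];print(t,np.linalg.lstsq(A,P[:,2],rcond=None)[0].round(4))
E
```

```text
[0.59408309 0.29613771 0.21782575] [ 0.45185914 -0.58495609  0.18470605] 16.2
t0 [ 0.0102 -0.0071  0.0673]
t3 [ 0.0082 -0.0059  0.0675]
t5 [ 0.0065 -0.0055  0.0675]
```

View pics/c5.png

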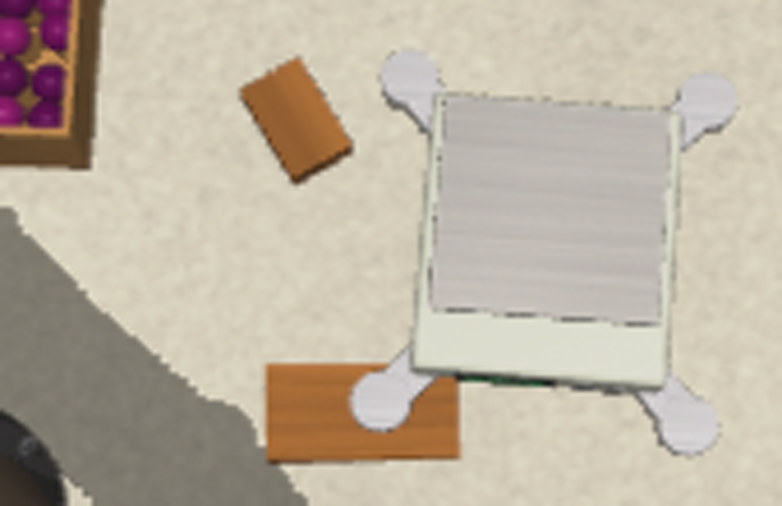

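Same picture as before the press: wedge at crop x 266–459, ear at (381,400), scale not moved. The arm is clear, so I'm handing in.

```bash
python3 -c "
from cell import arm
print(arm.sign_off())"
```

```text
the job is handed in; nothing more can be done
None
```

The wedge is under the bare stud, the scale stands level, and I handed the job in at about 16 s of the 64 s allowed.

**What I did:**
- I gripped the brown wedge lightly near its back and turned it square to the stud while sliding it along the table.
- I then let go and pushed it in from behind with spread fingers. The push climbed from 1.7 to 6.5 N over about 3 mm.
- I pressed the ear with closed fingers at about 9–10 N for over half a second, then backed off until clear.

**Last checks:**
- **Ear under load:** the fingertips stayed at 32 mm, the ear's height, so the corner did not give.
- **Position and tilt:** top views before and after the press show the wedge and scale in the same place. The scale's tilt changed by less than 0.3 degrees from the start, about the noise of the depth reading.
- **Other things:** the block had not moved in the last top view. I took no end measurements of the others, but the arm kept clear of them.
- **Not measured:** I could not read the force between wedge and stud directly. That the wedge still bears weight after letting go is inferred from the push and press forces.
- **Sideways force:** the press also read about 2.5 N sideways. It had no visible effect.

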